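Try the sample cabinet's lid, free its catch if it holds, and hold the lid open

TASK

The white tube cabinet on the desk has a grey hinged lid that may or may not be caught, and nothing outside shows which. Before touching the black slide beside the lid, tug the lid up by its steel bar handle: if it comes up freely just raise it, and if it is caught push the slide all the way to the other end of its slot and then raise it. Open the lid at least 45 degrees and finish still holding it there in the fingers, since it falls shut when let go; do not shove the other things on the desk about.

Things in the scene. Friction and masses are not known exactly. Their poses are not given: they have to be found in the camera images.
- handle (a point): centre of the lid's handle: a straight round steel bar, 12 mm thick and 60 mm long between the arms' centre lines, that runs level along the cabinet's y axis in front of the lid's front edge, fixed to it by an arm at each end, with 42 mm free between the bar and the lid edge and free space below it. 82 mm above the desk when the lid is shut. The point belongs to the lid and turns with it (x axis from the handle to the hinge, y along the bar).
- lid (a joint): angle of the lid in rad, 0 (shut, every start) to 1.2 (its stop). The handle rises and moves away from the robot on an arc of 172 mm radius about the hinge (see cabinet_body). About 2 N at the handle lifts it, and it falls shut by its weight from any angle. When caught it gives about 0.035 rad (6 mm at the handle) loosely, then resists like a stiff spring, 3 N per mm at the handle; do not force it.
- knob (a point): centre of the grip of the black slide knob on the deck of the cabinet's left-hand part: a block 26 mm along x, 12 mm along y, its top 37 mm above the deck, this point 24 mm above the deck (113 mm above the desk). The deck is level with the top of the shut lid. It slides along the cabinet's y axis (to the left seen from the robot).
- slide (a joint): travel of the slide in m: 0 at the right end of its slot (nearest the lid), 0.024 at the left end, growing along the cabinet's +y; starts within 1 mm of 0. Stays where left, needs about 4 N. It moves a hidden hook that may catch the lid with the slide at the right end; if so, the lid is free with it at the left end (beyond 0.018). If the lid is free at the right end it may be caught at the left end.
- cabinet_body: white plastic tube cabinet, 136 x 155 mm (x, y), 89 mm high, fixed to the desk; origin on the desk under it, 81 mm behind its front face, x from its front (robot side) to its back, y to its left. The grey lid covers the right 100 mm of its top, the closed part with the slide the left 53 mm. The lid's hinge line runs along y, 82 mm above the desk and 45 mm behind the origin (172 mm behind the handle, level with it).
- jar: bystander: plain steel jar with a knobbed lid, 75 mm across, 95 mm tall; origin at the middle of its underside
- small_vial: bystander: small brown bottle, 26 mm across, 60 mm tall; origin at the middle of its underside
- tape: bystander: roll of tape lying flat, 82 mm across, 18 mm high; origin at the middle of its underside
- tweezers: bystander: steel forceps lying flat, 127 mm long; origin at the middle of its underside
- dropper: bystander: brown dropper bottle, 32 mm across, 74 mm tall; origin at the middle of its underside
- marker: bystander: capped marker pen lying flat, 135 mm long; origin at the middle of its underside

How it is judged:
By the outcome, as a careful person would: the job done as asked, in the order asked, and still so for the second after the job is handed in, while the arm keeps its last pose, push and grip.
It also fails if it takes over 61 s, if anything falls off the work surface, if the arm or the gripper's body presses on something with over 40 N, if the wrist force passes 120 N, or if a joint passes its speed limit or range.

ROBOT

A 6-joint arm with a two-finger parallel gripper is mounted at the origin on a cart in front of the work surface, level with it; the furniture and walls round the work are solid. World frame = base frame: x ahead of the robot, y to its left, z up, the work surface at z = 0. Lengths are in mm, angles in degrees, forces in N, time in s.
With the tool pointing down it reaches from about 350 to 850 mm from the base axis. Payload 8.1 kg.
Tool frame: the origin (TCP) lies on the centre line of the jaws, within the pads' length; the fingertips stand 19 mm ahead of it and the grasp point (between the pads) is the TCP; z points along the fingers, y is the line along which they close (so a half turn about z gives the same grasp; the last joint's range is limited). The gripper opens to 85 mm and grips with 20 to 120 N. Pads are 22 mm wide; open, the fingers measure 114 mm over their backs; the gripper's body (76 mm by 85 mm) begins 54 mm behind the grasp point. The pads swing forward as they close: fully open they stand 13 mm farther back than shut.
Start: joints at [-76.742, 7.471, 85.268, -0, 87.261, -4.893], TCP at [186.937, -570.14, 250.292] pointing down, gripper open.
Joint ranges: [-169.43, 169.43], [-51.17, 129.36], [1.28, 143.12], [-76.62, 256.62], [0, 156.53], [-152.29, 152.29]. Speed limits (degrees/s): [136.94, 136.94, 159.86, 180, 180, 180].

INTERFACE

Orientations are given as [roll, pitch, yaw] about the fixed x, y, z axes, in that order (R = Rz(yaw) Ry(pitch) Rx(roll)).
In Python, from bench import r gives the robot as it stands. The module is installed in compiled form; this text tells all that it offers.
- The arm moves only by the tool servo_tool, never from a script. Its arguments are lists of equal length, an entry for each row: "fingers": the finger opening in m, from 0 to 0.0854; "linear": the shift along the tool's x, y, z in m, a list of three; "rotation": the turn, a rotation vector about the tool's x, y, z in degrees, a list of three. A call has 1 to 10 rows; each row is the pose to reach, as a shift and turn from the pose commanded when the call began, along the tool's axes at that moment; what a row does not reach only later rows make up. A row lasts 1/10 s, in which the tool goes at most 50 mm and 8.59 degrees, less where a joint would pass 70% of its speed; a pose out of reach is approached as far as the arm can. A call with a gripper value outside its range is refused whole. The fingers move at their own pace and stop on an object; "force" is the grip in N (left out, the last holds). Time passes only in rows, so rows that repeat a pose let the fingers close. It gives the time, the measured TCP pose, the force, the opening and the grip force at its end, in the units of the state.
- r.sense(): the state, without advancing time (a new reading comes with each control period).
- r.snapshot(name): name is "scene" or "top"; returns a dict with "frame" (400x640x3 uint8, red, green, blue), "fx", "fy", "cx", "cy" (pixels), "camera_from_world" (4x4, takes a point from world to camera coordinates). Camera axes: x right, y up, looking along -z (the intrinsics and any distortion apply to the point x, -y, -z); pixel columns grow to the right and rows downward; lengths in mm; the calibration is good to about 2 mm. A picture is of the moment at which its call begins. There is no depth.
- r.hand_in(): hands the job in; it is judged then, once.
The state is a dict: "time": time; "joint_pos": joint angles; "qd": joint speeds; "joint_efforts": joint torques, N m; "tool_pos": TCP position; "tcp_rot": TCP orientation; "ft_force": force on the tool from outside, world axes, zero at the start; "wrist_torque": the same for the moment, N m; "finger_gap": finger opening in mm; "grip_force": force on a finger pad.
Only numpy, scipy, OpenCV 4.12 (cv2) and the standard library are available. Lean on these libraries where they do the work, as an engineer would, in place of code of your own. Each camera call takes 0.05 s, during which the arm holds its last target. There are 200 camera calls.

## Working session

There is one attempt and no reset: what is moved stays moved. The work goes in short steps, Python scripts to look and compute and a tool call to move; the robot and the scene stay as the last step left them, time stands still between calls to the robot, and variables do not carry over. Pictures are saved under pics/ and viewed, at most 10 in all, crops included, and the job is handed in when it is done.

Besides the shell and the picture viewer there is one more tool, called after "Emit:" by a JSON object that holds its "op" and its "data", one argument or row to a line. servo_tool: Moves the arm, as the interface text tells. Its arguments: {"type":"object","properties":{"fingers":{"type":"array","items":{"type":"number"}},"linear":{"type":"array","items":{"type":"array","items":{"type":"number"}}},"rotation":{"type":"array","items":{"type":"array","items":{"type":"number"}}},"force":{"type":"number"}},"required":["fingers","linear","rotation"]}

```bash
mkdir -p pics; python3 - <<'E'
from bench import r
import cv2,numpy as np,pickle
for n in("scene","top"):
    s=r.snapshot(n); pickle.dump(s,open(n+".pkl","wb"))
    cv2.imwrite(f"pics/{n}0.png",s["frame"][:,:,::-1])
    print(n,s["fx"],s["fy"],s["cx"],s["cy"],np.round(s["camera_from_world"],3).tolist(),[k for k in s])
st=r.sense();print(st["tool_pos"],st["tcp_rot"],st["time"],st["finger_gap"])
E
```

```text
scene 477.9854455756821 477.9854455756821 317.5511587475996 191.58104080049944 [[0.669, -0.743, -0.002, -477.893], [0.399, 0.357, 0.844, -200.503], [-0.627, -0.566, 0.536, -1152.925], [0.0, 0.0, 0.0, 1.0]] ['frame', 'fx', 'fy', 'cx', 'cy', 'camera_from_world']
top 513.3356046796287 513.3356046796287 335.2990511098352 197.86124461930646 [[0.012, -1.0, -0.003, -230.392], [0.995, 0.011, 0.096, -493.384], [-0.096, -0.004, 0.995, -1507.148], [0.0, 0.0, 0.0, 1.0]] ['frame', 'fx', 'fy', 'cx', 'cy', 'camera_from_world']
[ 186.8557051  -569.69080621  249.35514223] [-1.79908271e+02 -1.09171038e-02  1.81513099e+01] 0.1 85.9878827629168
```

View pics/scene0.png

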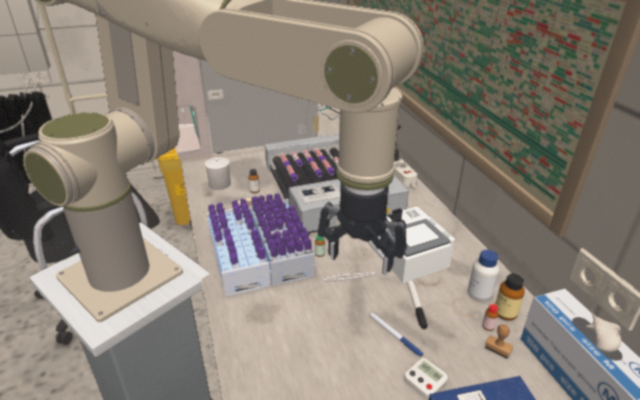

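View pics/top0.png

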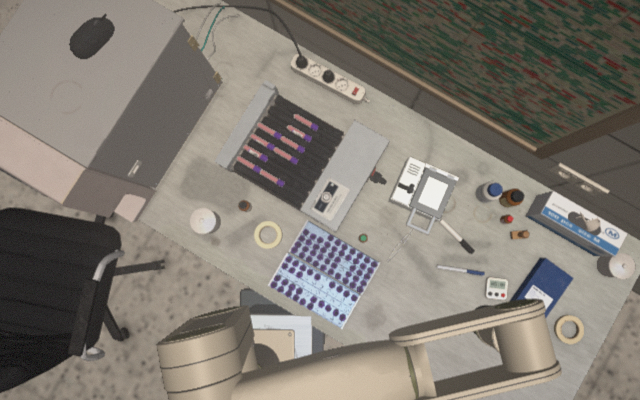

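The scene view has the cabinet partly behind the gripper at about (415,240). In the top view the cabinet is at about (425,195), with the handle bar near (420,228) and the black slide near (403,187). I'll zoom in on both.

```bash
python3 - <<'E'
import cv2,pickle,numpy as np
t=pickle.load(open("top.pkl","rb"))["frame"][145:265,375:495,::-1]
s=pickle.load(open("scene.pkl","rb"))["frame"][200:290,310:460,::-1]
cv2.imwrite("pics/c_top.png",cv2.resize(t,None,fx=5,fy=5,interpolation=cv2.INTER_CUBIC))
E
```

```text
(no output)
```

View pics/c_top.png

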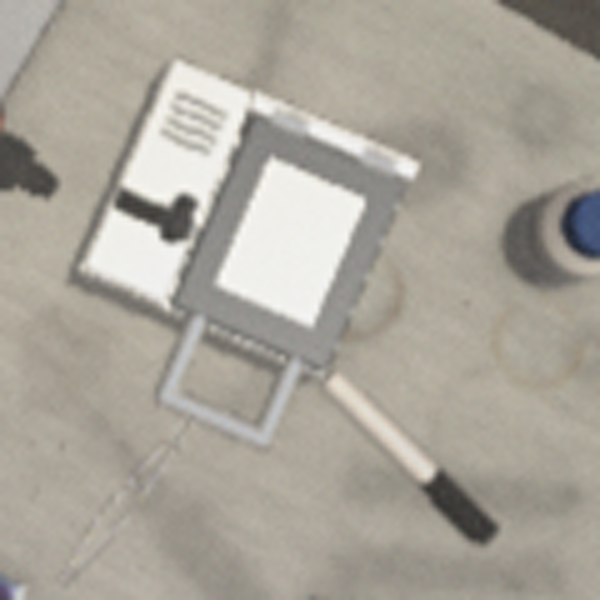

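The crop shows the bar from about (165,397) to (265,440), the knob at about (180,217), and the slot's free part running left from it to (120,200). Cabinet yaw looks like about -23°.

```bash
cat > h.py <<'E'
import numpy as np
def ray(s,u,v,z):
    M=np.array(s["camera_from_world"]);R=M[:3,:3];c=-R.T@M[:3,3]
    d=R.T@np.array([(u-s["cx"])/s["fx"],-(v-s["cy"])/s["fy"],-1])
    return c+d*(z-c[2])/d[2]
def proj(s,p):
    q=np.array(s["camera_from_world"])@np.append(p,1)
    return s["cx"]-s["fx"]*q[0]/q[2], s["cy"]+s["fy"]*q[1]/q[2]
E
python3 - <<'E'
import pickle,numpy as np
from h import *
np.set_printoptions(precision=1,suppress=True)
s=pickle.load(open("top.pkl","rb"))
f=lambda u,v,z:ray(s,375+(u+.5)/5-.5,145+(v+.5)/5-.5,z)
# bar top at 88
a=f(165,397,88);b=f(267,441,88);print("bar",a,b,np.linalg.norm(a-b),"yaw",np.degrees(np.arctan2(*(a-b)[1::-1]))-90,(a+b)/2)
d=[f(177,60,89),f(80,270,89),f(418,165,89),f(322,372,89)]
for p in d:print("corner",p)
for i,j in((0,1),(2,3)):v=d[i]-d[j];print("x yaw",np.degrees(np.arctan2(v[1],v[0])),np.linalg.norm(v))
v=d[0]-d[2];print("y yaw",np.degrees(np.arctan2(v[1],v[0]))-90,np.linalg.norm(v))
print("knob top",f(185,207,126),f(178,230,126),f(182,218,126))
E
```

```text
bar [ 417.6 -431.1   88. ] [ 393.3 -488.9   88. ] 62.64077872974874 yaw -22.79442448601543 [ 405.5 -460.    88. ]
corner [ 611.3 -438.2   89. ]
corner [ 489.4 -382.6   89. ]
corner [ 552.  -575.9   89. ]
corner [ 432.8 -520.1   89. ]
x yaw -24.504534419725125 133.92769862324766
x yaw -25.085930930332918 131.59650625091723
y yaw -23.298350594608735 149.93136821915328
knob top [ 521.8 -437.2  126. ] [ 508.8 -433.3  126. ] [ 515.6 -435.5  126. ]
```

```bash
cat >> h.py <<'E'
from scipy.spatial.transform import Rotation as Ro
YAW=-24.0
a=np.radians(YAW);e=np.array([np.cos(a),np.sin(a),0]);k=np.array([0,0,1.]);l=np.cross(k,e)
H=np.array([405.,-460,82])
def grip(tilt):  # closing along cabinet x; body leans to robot by tilt
    t=np.radians(tilt);z=e*np.sin(t)-k*np.cos(t);y=e*np.cos(t)+k*np.sin(t)
    return Ro.from_matrix(np.c_[np.cross(y,z),y,z])
def side(): # closing along cabinet y, pointing down
    return Ro.from_matrix(np.c_[e,np.cross(-k,e),-k])
def go(P0,R0,P,R):
    v=(R0.inv()*R).as_rotvec(degrees=True)
    return np.round(R0.inv().apply(np.array(P)-P0)/1000,4).tolist(),np.round(v,1).tolist()
def now():
    from bench import r
    s=r.sense();return np.array(s["tool_pos"]),Ro.from_euler("xyz",s["tcp_rot"],degrees=True),s
E
python3 - <<'E'
from h import *
P,R,s=now();G=grip(30);z=G.as_matrix()[:,2]
P=np.array([186.94,-570.14,250.29]);R=Ro.from_euler("xyz",[180,0,18.15],degrees=True)
P1=H-110*z
print(P1,go(P,R,P1,G)); print(go(P1,G,H,G))
E
```

```text
[ 354.75499983 -437.62948463  177.26279442] ([0.2007, -0.0736, 0.073], [-28.2, 12.5, -46.7])
([-0.0, -0.0, 0.11], [0.0, 0.0, 0.0])
```

Emit:
{"op": "servo_tool", "data": {
  "fingers": [0.036, 0.036, 0.036, 0.036, 0.036, 0.036, 0.036, 0.036, 0.036, 0.036],
  "linear": [
    [0.02, -0.007, 0.007],
    [0.04, -0.015, 0.015],
    [0.06, -0.022, 0.022],
    [0.08, -0.029, 0.029],
    [0.1, -0.037, 0.036],
    [0.12, -0.044, 0.044],
    [0.14, -0.051, 0.051],
    [0.16, -0.059, 0.058],
    [0.18, -0.066, 0.066],
    [0.2007, -0.0736, 0.073]
  ],
  "rotation": [
    [-2.8, 1.2, -4.7],
    [-5.6, 2.5, -9.3],
    [-8.5, 3.7, -14],
    [-11.3, 5, -18.7],
    [-14.1, 6.2, -23.3],
    [-16.9, 7.5, -28],
    [-19.7, 8.7, -32.7],
    [-22.6, 10, -37.4],
    [-25.4, 11.2, -42],
    [-28.2, 12.5, -46.7]
  ]
}}

```text
time: 1.1
tool_pos: [355.2, -436.7, 176.5]
tcp_rot: [149.9, 0.0, 66.1]
ft_force: [0.3, -0.2, -0.5]
finger_gap: 35.9
grip_force: 0.0
```

Emit:
{"op": "servo_tool", "data": {
  "fingers": [0.036, 0.036, 0.036],
  "linear": [
    [0, 0, 0],
    [0, 0, 0],
    [0, 0, 0]
  ],
  "rotation": [
    [0, 0, 0],
    [0, 0, 0],
    [0, 0, 0]
  ]
}}

```text
time: 1.4
tool_pos: [354.5, -438.6, 178.1]
tcp_rot: [150.0, 0.0, 65.9]
ft_force: [-0.1, -0.5, -0.4]
finger_gap: 36.2
grip_force: 0.0
```

```bash
python3 - <<'E'
from h import *
import cv2,pickle
from bench import r
P,R,s=now();G=grip(30);print(P,s["finger_gap"],s["ft_force"],np.degrees((R.inv()*G).magnitude()))
print(go(P,R,H,G))
a=r.snapshot("scene");b=r.snapshot("top");pickle.dump([a,b],open("v1.pkl","wb"))
c=a["frame"][170:300,310:460,::-1];d=b["frame"][160:290,355:505,::-1]
print(proj(a,H),proj(b,H))
cv2.imwrite("pics/v1.png",cv2.resize(np.vstack([c,d]),None,fx=2.3,fy=2.3,interpolation=cv2.INTER_CUBIC))
E
```

```text
[ 354.45271231 -438.59403695  178.09988426] 36.15823903742859 [-0.05320026 -0.53756284 -0.3621014 ] 0.1398416757809465
([0.0012, -0.0005, 0.1107], [-0.0, 0.1, -0.1])
(np.float64(375.97196708872735), np.float64(249.53341027408493)) (np.float64(417.46824489894675), np.float64(228.63301749402606))
```

View pics/v1.png

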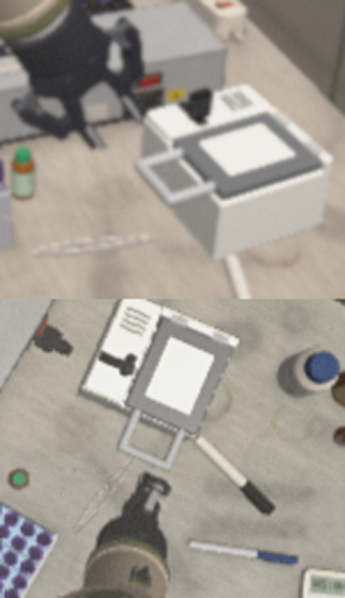

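The arm is at the pregrasp. The scene view puts the bar centre at about (378,249) against a predicted (376,249.5); the top view agrees. I'll check the difference on an enlarged crop.

```bash
python3 - <<'E'
from h import *
import cv2,pickle
a,b=pickle.load(open("v1.pkl","rb"))
x0,y0,x1,y1=360,205,460,285
c=cv2.resize(a["frame"][y0:y1,x0:x1,::-1],None,fx=7,fy=7,interpolation=cv2.INTER_CUBIC)
for n,p in dict(L=H+30*l,R=H-30*l,H=H,cl=[489.4,-382.6,89],cr=[432.8,-520.1,89],k=[515.6,-435.5,126]).items():
    u,v=proj(a,np.array(p,float));q=(int((u-x0+.5)*7),int((v-y0+.5)*7));print(n,q)
    cv2.circle(c,q,3,(0,0,255),-1)
cv2.imwrite("pics/v1b.png",c)
E
```

```text
L (70, 263)
R (161, 369)
H (115, 315)
cl (80, 95)
cr (318, 336)
k (254, 35)
```

View pics/v1b.png

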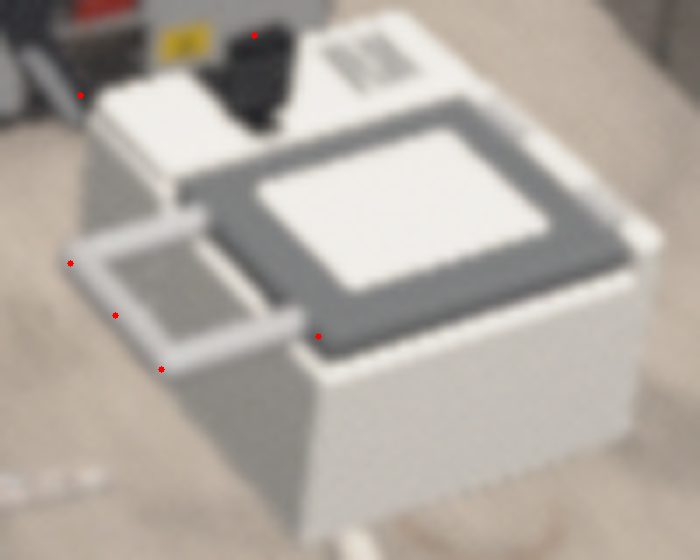

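The dots sit about 1.5 px left of the bar and the corners in the scene view, so I'll average the two views' rays.

```bash
python3 - <<'E'
from h import *
import pickle
a,b=pickle.load(open("v1.pkl","rb"))
u,v=360+127/7-.5,205+308/7-.5
S=ray(a,u,v,82);d=S-H;print(S,"along e",d@e,"along l",d@l)
K=ray(a,360+262/7-.5,205+38/7-.5,126);print("knob top",K)
print("expected knob-handle geometry (cab frame) top:",[(np.array([515.6,-435.5,0])-H)@w for w in(e,l)])
E
```

```text
[ 410.62108783 -460.66057399   82.        ] along e 5.40379890085265 along l 1.6828380214087928
knob top [ 515.86402644 -438.4033673   126.        ]
expected knob-handle geometry (cab frame) top: [np.float64(91.07307985991457), np.float64(67.36693643642724)]
```

Emit:
{"op": "servo_tool", "data": {
  "fingers": [0.036, 0.036, 0.036, 0.036, 0.036, 0.036, 0.036, 0.036],
  "linear": [
    [0, 0, 0.018],
    [0.001, 0.001, 0.036],
    [0.001, 0.0015, 0.054],
    [0.001, 0.0015, 0.07],
    [0.001, 0.0015, 0.085],
    [0.001, 0.0015, 0.1],
    [0.001, 0.0015, 0.112],
    [0.001, 0.0015, 0.112]
  ],
  "rotation": [
    [0, 0, 0],
    [0, 0, 0],
    [0, 0, 0],
    [0, 0, 0],
    [0, 0, 0],
    [0, 0, 0],
    [0, 0, 0],
    [0, 0, 0]
  ]
}}

```text
time: 2.3
tool_pos: [407.3, -459.8, 79.5]
tcp_rot: [150.1, -0.1, 66.0]
ft_force: [-0.8, 1.0, -0.0]
finger_gap: 35.7
grip_force: 0.0
```

Emit:
{"op": "servo_tool", "data": {
  "fingers": [0.025, 0.02, 0.016, 0.013, 0.01, 0.008, 0.008, 0.008],
  "linear": [
    [0, 0, 0],
    [0, 0, 0],
    [0, 0, 0],
    [0, 0, 0],
    [0, 0, 0],
    [0, 0, 0],
    [0, 0, 0],
    [0, 0, 0]
  ],
  "rotation": [
    [0, 0, 0],
    [0, 0, 0],
    [0, 0, 0],
    [0, 0, 0],
    [0, 0, 0],
    [0, 0, 0],
    [0, 0, 0],
    [0, 0, 0]
  ],
  "force": 25
}}

```text
time: 3.1
tool_pos: [407.1, -460.3, 81.5]
tcp_rot: [150.0, 0.0, 66.0]
ft_force: [-5.9, 2.3, 2.8]
finger_gap: 11.4
grip_force: 24.3
```

Emit:
{"op": "servo_tool", "data": {
  "fingers": [0.008, 0.008, 0.008, 0.008, 0.008, 0.008],
  "linear": [
    [0, 0.0008, -0.0013],
    [0, 0.0015, -0.0026],
    [0, 0.0023, -0.0039],
    [0, 0.003, -0.0052],
    [0, 0.0045, -0.0078],
    [0, 0.0045, -0.0078]
  ],
  "rotation": [
    [0.5, 0, 0],
    [1, 0, 0],
    [1.5, 0, 0],
    [2, 0, 0],
    [3, 0, 0],
    [3, 0, 0]
  ]
}}

```text
time: 3.7
tool_pos: [407.3, -460.3, 90.5]
tcp_rot: [153.1, 0.0, 66.0]
ft_force: [-6.2, -2.6, -2.0]
finger_gap: 11.2
grip_force: 24.8
```

Emit:
{"op": "servo_tool", "data": {
  "fingers": [0.008, 0.008],
  "linear": [
    [0, 0, 0],
    [0, 0, 0]
  ],
  "rotation": [
    [0, 0, 0],
    [0, 0, 0]
  ]
}}

```text
time: 3.9
tool_pos: [407.3, -460.3, 90.2]
tcp_rot: [153.1, 0.0, 66.0]
ft_force: [-4.7, -2.8, -1.0]
finger_gap: 11.1
grip_force: 24.7
```

Emit:
{"op": "servo_tool", "data": {
  "fingers": [0.008, 0.008, 0.008, 0.008, 0.008, 0.008],
  "linear": [
    [0, 0.0009, -0.0018],
    [0, 0.0018, -0.0036],
    [0, 0.0018, -0.0036],
    [0, 0.0027, -0.0054],
    [0, 0.0027, -0.0054],
    [0, 0.0027, -0.0054]
  ],
  "rotation": [
    [0.7, 0, 0],
    [1.4, 0, 0],
    [1.4, 0, 0],
    [2, 0, 0],
    [2, 0, 0],
    [2, 0, 0]
  ]
}}

```text
time: 4.5
tool_pos: [407.6, -460.4, 96.4]
tcp_rot: [155.0, 0.0, 66.0]
ft_force: [-0.9, -5.0, -1.1]
finger_gap: 10.7
grip_force: 24.8
```

The force stayed around 1 N over 15 mm, so the lid seems free, but the gap reading drifted from 11.4 to 10.7. I'll check visually that the lid really rose.

```bash
python3 - <<'E'
from h import *
import cv2
from bench import r
a=r.snapshot("scene")
cv2.imwrite("pics/v2.png",cv2.resize(a["frame"][190:285,345:460,::-1],None,fx=6,fy=6,interpolation=cv2.INTER_CUBIC))
print(r.sense()["finger_gap"],r.sense()["ft_force"])
E
```

```text
11.053535459367719 [-0.85792595 -5.74809173 -1.52403163]
```

View pics/v2.png

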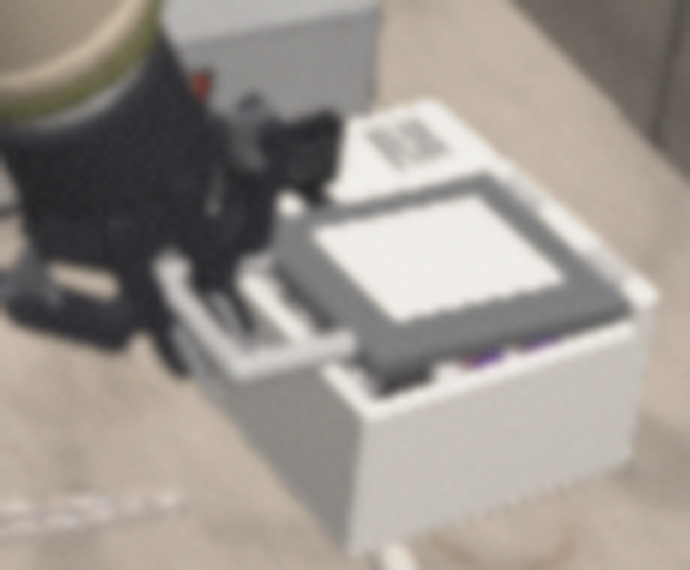

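The lid has clearly risen: there's a dark gap with tubes showing under its front edge at about (400,385), and the fingers hold the bar near (200,300). It's free, so the slide stays untouched. Next I compute the arc.

```bash
python3 - <<'E'
from h import *
P,R,s=now();C=np.array([407.1,-460.3,82])+172*e
d=P-C;th=np.degrees(np.arctan2(d[2],-d@e));print(th,np.hypot(d[2],d@e),R.as_euler("xyz",degrees=True))
print(s["joint_pos"])
for base in(0,20,40):
  q=Ro.from_rotvec(np.radians(base)*l);P0,R0=C+q.apply(d),q*R
  for i in range(1,11):
    w=Ro.from_rotvec(np.radians(base+2*i)*l);print(base+2*i,*go(P0,R0,C+w.apply(d),w*R))
E
```

```text
4.781912235412006 172.10349247203598 [1.54976837e+02 3.28456970e-02 6.59696004e+01]
[-6.16795843e+01 -4.23913954e-06  1.13541796e+02  2.03141140e+01
  4.79909257e+01 -4.88800092e+01]
2 [-0.0, 0.0031, -0.0052] [2.0, -0.0, -0.0]
4 [-0.0, 0.0063, -0.0102] [4.0, -0.0, -0.0]
6 [-0.0, 0.0098, -0.0151] [6.0, -0.0, -0.0]
8 [-0.0, 0.0134, -0.02] [8.0, -0.0, -0.0]
10 [-0.0, 0.0171, -0.0246] [10.0, -0.0, -0.0]
12 [-0.0, 0.021, -0.0292] [12.0, -0.0, -0.0]
14 [-0.0, 0.0251, -0.0336] [14.0, -0.0, -0.0]
16 [-0.0, 0.0294, -0.0378] [16.0, -0.0, -0.0]
18 [-0.0, 0.0337, -0.042] [18.0, -0.0, -0.0]
20 [-0.0, 0.0383, -0.0459] [20.0, -0.0, -0.0]
22 [-0.0, 0.0031, -0.0052] [2.0, -0.0, -0.0]
24 [-0.0, 0.0063, -0.0102] [4.0, -0.0, -0.0]
26 [-0.0, 0.0098, -0.0151] [6.0, -0.0, -0.0]
28 [-0.0, 0.0134, -0.02] [8.0, -0.0, -0.0]
30 [-0.0, 0.0171, -0.0246] [10.0, -0.0, -0.0]
32 [-0.0, 0.021, -0.0292] [12.0, -0.0, -0.0]
34 [-0.0, 0.0251, -0.0336] [14.0, -0.0, -0.0]
36 [-0.0, 0.0294, -0.0378] [16.0, -0.0, -0.0]
38 [-0.0, 0.0337, -0.042] [18.0, -0.0, -0.0]
40 [-0.0, 0.0383, -0.0459] [20.0, -0.0, -0.0]
42 [-0.0, 0.0031, -0.0052] [2.0, -0.0, -0.0]
44 [-0.0, 0.0063, -0.0102] [4.0, -0.0, -0.0]
46 [-0.0, 0.0098, -0.0151] [6.0, -0.0, -0.0]
48 [-0.0, 0.0134, -0.02] [8.0, -0.0, -0.0]
50 [-0.0, 0.0171, -0.0246] [10.0, -0.0, -0.0]
52 [-0.0, 0.021, -0.0292] [12.0, -0.0, -0.0]
54 [-0.0, 0.0251, -0.0336] [14.0, -0.0, -0.0]
56 [-0.0, 0.0294, -0.0378] [16.0, -0.0, -0.0]
58 [-0.0, 0.0337, -0.042] [18.0, -0.0, -0.0]
60 [-0.0, 0.0383, -0.0459] [20.0, -0.0, -0.0]
```

Emit:
{"op": "servo_tool", "data": {
  "fingers": [0.008, 0.008, 0.008, 0.008, 0.008, 0.008, 0.008, 0.008, 0.008, 0.008],
  "linear": [
    [0, 0.0031, -0.0052],
    [0, 0.0063, -0.0102],
    [0, 0.0098, -0.0151],
    [0, 0.0134, -0.02],
    [0, 0.0171, -0.0246],
    [0, 0.021, -0.0292],
    [0, 0.0251, -0.0336],
    [0, 0.0294, -0.0378],
    [0, 0.0337, -0.042],
    [0, 0.0383, -0.0459]
  ],
  "rotation": [
    [2, 0, 0],
    [4, 0, 0],
    [6, 0, 0],
    [8, 0, 0],
    [10, 0, 0],
    [12, 0, 0],
    [14, 0, 0],
    [16, 0, 0],
    [18, 0, 0],
    [20, 0, 0]
  ],
  "force": 40
}}

```text
time: 5.55
tool_pos: [421.5, -466.5, 154.0]
tcp_rot: [175.1, 0.0, 66.0]
ft_force: [0.3, -3.6, -2.2]
finger_gap: 10.3
grip_force: 39.4
```

Emit:
{"op": "servo_tool", "data": {
  "fingers": [0.008, 0.008, 0.008, 0.008, 0.008, 0.008, 0.008, 0.008, 0.008, 0.008],
  "linear": [
    [0, 0.0031, -0.0052],
    [0, 0.0063, -0.0102],
    [0, 0.0098, -0.0151],
    [0, 0.0134, -0.02],
    [0, 0.0171, -0.0246],
    [0, 0.021, -0.0292],
    [0, 0.0251, -0.0336],
    [0, 0.0294, -0.0378],
    [0, 0.0337, -0.042],
    [0, 0.0383, -0.0459]
  ],
  "rotation": [
    [2, 0, 0],
    [4, 0, 0],
    [6, 0, 0],
    [8, 0, 0],
    [10, 0, 0],
    [12, 0, 0],
    [14, 0, 0],
    [16, 0, 0],
    [18, 0, 0],
    [20, 0, 0]
  ]
}}

```text
time: 6.55
tool_pos: [452.5, -480.0, 202.8]
tcp_rot: [-164.8, -0.0, 66.0]
ft_force: [-2.4, -2.8, 0.7]
finger_gap: 10.4
grip_force: 39.7
```

44.8° reached as expected; I'll add 12° more for margin.

Emit:
{"op": "servo_tool", "data": {
  "fingers": [0.008, 0.008, 0.008, 0.008, 0.008, 0.008, 0.008, 0.008, 0.008],
  "linear": [
    [0, 0.0031, -0.0052],
    [0, 0.0063, -0.0102],
    [0, 0.0098, -0.0151],
    [0, 0.0134, -0.02],
    [0, 0.0171, -0.0246],
    [0, 0.021, -0.0292],
    [0, 0.021, -0.0292],
    [0, 0.021, -0.0292],
    [0, 0.021, -0.0292]
  ],
  "rotation": [
    [2, 0, 0],
    [4, 0, 0],
    [6, 0, 0],
    [8, 0, 0],
    [10, 0, 0],
    [12, 0, 0],
    [12, 0, 0],
    [12, 0, 0],
    [12, 0, 0]
  ]
}}

```text
time: 7.45
tool_pos: [478.0, -491.1, 225.6]
tcp_rot: [-152.9, -0.0, 66.0]
ft_force: [-3.2, 0.1, 2.7]
finger_gap: 10.4
grip_force: 39.8
```

```bash
python3 - <<'E'
from h import *
import cv2
from bench import r
a=r.snapshot("scene");b=r.snapshot("top")
cv2.imwrite("pics/v3.png",cv2.resize(np.hstack([a["frame"][120:300,330:480,::-1],b["frame"][130:310,355:505,::-1]]),None,fx=2.6,fy=2.6,interpolation=cv2.INTER_CUBIC))
P,R,s=now();d=P-np.array([407.1,-460.3,82])-172*e
print(P,np.degrees(np.arctan2(d[2],-d@e)),np.hypot(d[2],d@e),s["finger_gap"],s["grip_force"],s["ft_force"])
E
```

```text
[ 478.04834766 -491.13561194  225.60319505] 56.61261975316814 171.9862409233149 10.796888143822837 39.83358979225159 [-1.60321864  0.2003616   2.53095686]
```

View pics/v3.png

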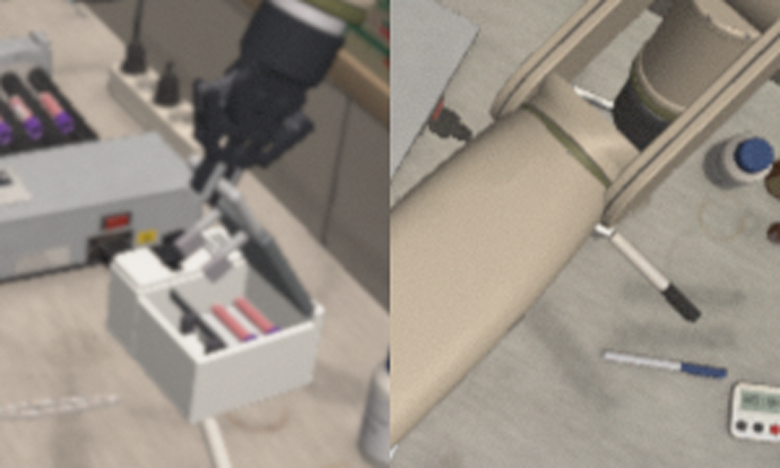

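The lid stands open at about 57°, with the tubes visible inside at about (240,320) and the bar in the fingers at about (220,185). The tweezers and markers haven't moved.

```bash
python3 -c "
from bench import r
print(r.hand_in())"
```

```text
the job is handed in; nothing more can be done
None
```

The lid came up freely on the first tug, so I left the slide alone, raised the lid to about 57°, and handed the job in with the bar still held in the fingers.

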